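# Find the stamped crate and push it to the dispatch rail

## Task

Only one of the two small wooden crates carries the burnt-in dispatch mark on its underside. With the fingertips, tip both crates over away from you, so that each comes to lie on its far side with the underside facing you; then gently push the marked one, lying as it is, straight ahead along the table until its open mouth rests flat against the dispatch rail, and leave the bare one lying where it fell. Only push: do not lift or carry a crate, and do not disturb the small things standing about.

Things in the scene. Friction and masses are not known exactly. Their poses are not given: they have to be found in the camera images.
- crate_1: small open-topped slatted wooden crate, 60 deep (own x) x 110 wide (own y) x 90 mm high, about 0.25 kg, upright at the start with a wide side to the robot; origin at the centre of its underside, own z towards the mouth, own x away from the robot within 0.22 rad. A finger cannot pass its walls (5 mm). One of the two crates has a dark burnt mark underneath, a ring 46 mm across with a cross in it
- crate_2: crate outwardly the same as crate_1, same axes and sizes. Pushed level near the top of its near side (1 to 2 N) a crate tips about its far lower edge; past about 35 degrees it falls on to its far side by itself. It then lies 60 mm high, own z away from the robot. Underneath, a 10 x 4 mm skid runs along own x at either end of the base; the board between them lies 4 mm in
- crate_1_rim (a point): centre of the open mouth of crate_1, 90 mm from its origin along its own z
- crate_2_rim (a point): centre of the open mouth of crate_2, 90 mm from its origin along its own z
- stamp (a point): centre of the burnt-in mark on the underside of the marked crate; it goes with that crate, 4 mm inside its origin
- rail_front (a point): middle of the front face of the dispatch rail, a fixed bare aluminium angle 480 mm long and 26 mm high that lies across the table beyond the crates; 13 mm above the table; own x points square away from the face, away from the robot, own y runs along the rail
- below_reel (a point): point on the table plumb below the middle of the bag taper's big hanging tape reel, a solid wheel 180 mm across and 45 mm thick (along world x) whose lowest edge is 0.47 m above the table; keep wrist and forearm clear of it: cross from one side to the other on the robot's side of it, close to the robot
- swab_tub: bystander, to be left alone: lidless round white tub full of cotton swabs, 75 mm across, 88 tall; origin at the centre of its underside
- clear_tape: bystander, to be left alone: small roll of clear tape lying flat, 54 mm across, 18 high; origin at the centre of its underside
- bulldog_clip: bystander, to be left alone: black bulldog clip, 38 x 45 mm, 35 high; origin at the centre of its underside
- glue_stick: bystander, to be left alone: upright white glue stick, 26 mm across, 88 tall; origin at the centre of its underside

How it is judged:
By the outcome, as a careful person would: the job done as asked, in the order asked, and still so for the second after the job is handed in, with the robot touching nothing.
It also fails if it takes over 64 s, if anything falls off the work surface, if the arm or the gripper's body presses on something with over 40 N, if the wrist force passes 120 N, or if a joint passes its speed limit or range.

## Robot

A 7-joint arm with a two-finger parallel gripper is mounted at the origin on a cart in front of the work surface, level with it; the furniture and walls round the work are solid. World frame = base frame: x ahead of the robot, y to its left, z up, the work surface at z = 0. Lengths are in m, angles in rad, forces in N, time in s.
With the tool pointing down it reaches from about 0.425 to 0.925 m from the base axis. Payload 6.8 kg.
Tool frame: the origin (TCP) lies midway between the tips of the shut fingers; the grasp point (between the pads) lies 19 mm behind it; z points along the fingers, y is the direction in which the jaws open and shut (so a half turn about z gives the same grasp; the last joint's range is limited). The gripper opens to 85 mm and grips with 20 to 120 N. Pads are 22 mm wide; open, the fingers measure 114 mm over their backs; the gripper's body (76 mm by 85 mm) begins 54 mm behind the grasp point. The pads swing forward as they close: fully open they stand 13 mm farther back than shut.
Start: joints at [1.099, 0.477, 0.022, 1.555, -0.011, 1.109, -0.083], TCP at [0.24, -0.631, 0.231] pointing down, gripper open.
Joint ranges: [-2.96, 2.96], [-0.34, 2.1], [-1.41, 1.46], [0.24, 2.44], [-1.37, 4.51], [0.17, 1.92], [-2.96, 2.96]. Speed limits (rad/s): [2.39, 2.39, 3.14, 3.14, 3.14, 3.14, 3.14].

## Interface

Orientations are given as a unit quaternion [w, x, y, z].
In Python, from station import bot gives the robot as it stands.
- The arm moves only by the shell command python3 -m jog 'ROWS' [FORCE]. ROWS is JSON, a list of rows, each a list of 3 entries, a list of its own where there are three numbers: the shift along the tool's x, y, z in mm, then the turn, a rotation vector about the tool's x, y, z in degrees, then the closure, from -1 (fully open) to 1 (shut). A call has 1 to 12 rows; each row shifts and turns the commanded pose from where the row before left it, along the tool's axes as they then stand; what a row does not reach is not made up. A row lasts 1/8 s, in which the tool goes at most 62.5 mm and 10.7 degrees, less where a joint would pass 70% of its speed; a pose out of reach is approached as far as the arm can. A call is refused whole if a number of a shift passes 62.5 or a number of a turn 10.7, either way. A call with a gripper value outside its range is refused whole. The fingers move at their own pace and stop on an object; FORCE is the grip in N (left out, the last holds). Time passes only in rows, so rows that do not move let the fingers close. It gives the time, the measured TCP pose, the force and the opening at its end, in the units of the state.
- bot.get_obs(): the state, without advancing time (a new reading comes with each control period).
- bot.read_camera(name): name is "scene" or "top" or "wrist"; returns (picture, depth): 384x512x3 uint8, red, green, blue; 384x512 float32, m along the optical axis (not along the pixel's ray), 0 where there is no reading.
- bot.camera_info(name): a dict with "fx", "fy", "cx", "cy" (pixels), "world_from_camera" (4x4, takes a point from camera to world coordinates); the wrist camera has in their place "mount" (4x4, takes a point from camera to tool coordinates, whose origin is the TCP and whose axes are the flange's). Camera axes: x right, y up, looking along -z (the intrinsics and any distortion apply to the point x, -y, -z); pixel columns grow to the right and rows downward; lengths in m; the calibration is good to about 2 mm. A picture is of the moment at which its call begins: read the wrist's pose just before it. camera_info takes no time and is no camera call.
- bot.hand_in(): hands the job in, once; it reports no verdict.
Trained networks look in the newest picture that a camera, given by its name, has taken for a name from the list of things; names that differ only in an ending like _2 or _b are one class to them, and where a whole thing is asked for, a point or a joint stands for the part that bears it (a point fixed in the world has none). Each returns a list of dicts, best first, with "score" (0 to 1); they miss things now and then, are a little off and sometimes report something else, mostly with a low value. They report only what shows in the picture. A call takes as long as a camera call.
- bot.find_in(camera, thing): "xy" ([column, row] as shares, 0 to 1, of the picture: columns of its width, rows of its height, amid what is visible of it).
- bot.cut_out(camera, thing): "pixels" (384x512 bool, what is visible of it) and "xy" ([column, row] as shares, 0 to 1, of the picture: columns of its width, rows of its height, amid what is visible of it).
- bot.landmark_of(camera, thing): "xy" ([column, row] as shares, 0 to 1, of the picture: columns of its width, rows of its height: a listed point, or the origin of a listed thing).
The state is a dict: "t": time; "q": joint angles; "joint_vel": joint speeds; "joint_torque": joint torques, N m; "eef_pos": TCP position; "tool_rot": TCP orientation; "contact_force": force on the tool from outside, world axes, zero at the start; "torque": the same for the moment, N m; "gripper_width": opening from 0.0 (shut) to 1.0 (fully open).
Only numpy, scipy, OpenCV 4.12 (cv2) and the standard library are available. Lean on these libraries where they do the work, as an engineer would, in place of code of your own. Each camera call takes 0.05 s, during which the arm holds its last target.

## Working session

There is one attempt and no reset: what is moved stays moved. The work goes in short steps, Python scripts to look and compute and a shell command to move; the robot and the scene stay as the last step left them, time stands still between calls to the robot, and variables do not carry over. Pictures are saved under pics/ and viewed, and the job is handed in when it is done.

```bash
ls; mkdir -p pics
python3 - <<'E'
from station import bot
import cv2, numpy as np
o=bot.get_obs()
for k,v in o.items(): print(k,np.round(v,3))
for n in ("scene","top"):
    im,d=bot.read_camera(n)
    cv2.imwrite(f"pics/{n}0.png",im[:,:,::-1])
    np.save(f"pics/{n}0d.npy",d)
    i=bot.camera_info(n); print(n,{k:np.round(v,3) for k,v in i.items()})
    for t in ("crate_1","rail_front","swab_tub","clear_tape","bulldog_clip","glue_stick","below_reel","crate_1_rim"):
        f=bot.landmark_of(n,t); print(t,[(round(r["score"],2),np.round(np.array(r["xy"])*[512,384],1)) for r in f])
print(bot.camera_info("wrist"))
print(bot.get_obs()["t"])
E
```

```text
pics
t 0.0
q [ 1.099  0.478  0.022  1.556 -0.012  1.109 -0.083]
joint_vel [-0.001  0.001  0.    -0.001 -0.     0.    -0.001]
joint_torque [ 0.0000e+00 -5.9645e+01  1.6080e+00 -2.8120e+01  1.2000e-02  9.0000e-03
  0.0000e+00]
eef_pos [ 0.24 -0.63  0.23]
tool_rot [-0.001  0.983  0.181 -0.   ]
contact_force [0.302 0.525 0.171]
torque [ 0.061  0.001 -0.007]
gripper_width 0.999
scene {'fx': np.float64(452.856), 'fy': np.float64(452.856), 'cx': np.float64(262.584), 'cy': np.float64(194.109), 'world_from_camera': array([[-0.522,  0.609, -0.597, -0.108],
       [-0.853, -0.369,  0.37 ,  0.403],
       [ 0.005,  0.703,  0.712,  0.896],
       [ 0.   ,  0.   ,  0.   ,  1.   ]])}
crate_1 [(0.71, array([338.5, 231.3])), (0.62, array([219.6, 285.4]))]
rail_front [(0.85, array([246.9, 198.3]))]
swab_tub [(0.55, array([252.4, 227.7]))]
clear_tape [(0.57, array([262.6, 269.7]))]
bulldog_clip [(0.51, array([276.2, 236.8]))]
glue_stick [(0.73, array([294.6, 252.6]))]
below_reel []
crate_1_rim [(0.61, array([217.5, 264.6])), (0.28, array([219.5, 288.3]))]
top {'fx': np.float64(475.59), 'fy': np.float64
[... 381 characters left out ...]
 array([251.1, 191.9]))]
clear_tape [(0.66, array([220.3, 251.4]))]
bulldog_clip [(0.74, array([264.1, 222.8]))]
glue_stick [(0.6, array([268.4, 252.3]))]
below_reel []
crate_1_rim [(0.67, array([158. , 253.7])), (0.63, array([220.7, 251.4]))]
{'fx': 266.1862787334963, 'fy': 266.1862787334963, 'cx': 259.11621103135104, 'cy': 189.5107375299409, 'mount': array([[ 9.15290507e-04,  9.62753151e-01,  2.70380348e-01,
         6.82694991e-02],
       [ 9.99999446e-01, -7.40598224e-04, -7.48119185e-04,
        -1.19088124e-03],
       [-5.20010898e-04,  2.70380883e-01, -9.62753295e-01,
        -1.41968508e-01],
       [ 0.00000000e+00,  0.00000000e+00,  0.00000000e+00,
         1.00000000e+00]])}
0.9
```

View pics/scene0.png

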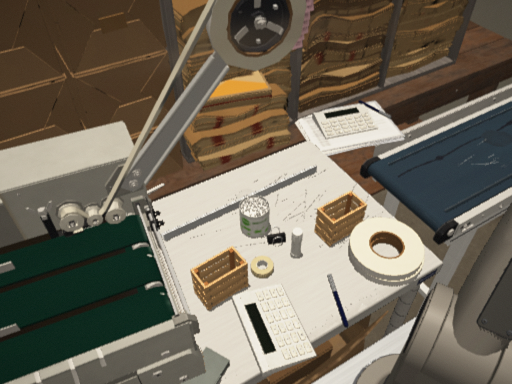

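View pics/top0.png

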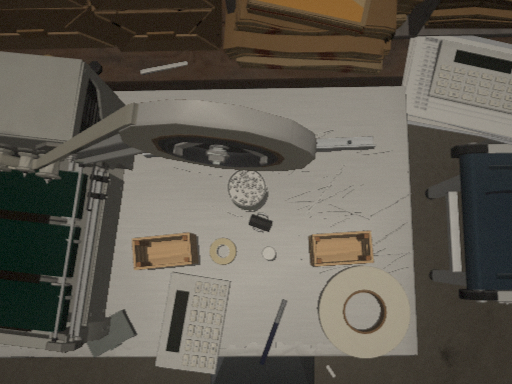

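```bash
cat > h.py <<'E'
import numpy as np, cv2
from station import bot
def cloud(n,d,info=None,T=None):
    i=info or bot.camera_info(n)
    if T is None: T=i["world_from_camera"]
    r,c=np.mgrid[0:384,0:512]
    P=np.stack([(c-i["cx"])/i["fx"]*d,-(r-i["cy"])/i["fy"]*d,-d],-1)
    return P@T[:3,:3].T+T[:3,3]
def rect(p):
    (c,s,a)=cv2.minAreaRect((p[:,:2]*1000).astype(np.float32)); return np.round(c,1),np.round(s,1),round(a,2)
E
python3 - <<'E'
from h import *
dt=np.load("pics/top0d.npy"); ds=np.load("pics/scene0d.npy")
Pt=cloud("top",dt); Ps=cloud("scene",ds)
def reg(P,d,c,r,w,h,z0,z1):
    q=P[r-h:r+h,c-w:c+w].reshape(-1,3); dd=d[r-h:r+h,c-w:c+w].ravel()
    return q[(dd>0)&(q[:,2]>z0)&(q[:,2]<z1)]
for nm,c,r in(("L",165,250),("R",342,248)):
    q=reg(Pt,dt,c,r,40,30,.08,.1); print(nm,len(q),rect(q),np.median(q[:,2]))
for nm,c,r in(("L",220,275),("R",340,218)):
    q=reg(Ps,ds,c,r,38,38,.08,.1); print("sc",nm,len(q),rect(q))
for nm,c,r,w in(("tub",247,187,25),("tape",222,250,16),("clip",261,222,14),("glue",269,253,10),("bigroll",365,311,52),("calc",193,322,45)):
    q=reg(Pt,dt,c,r,w,w,.012,.15); print(nm,rect(q),q[:,2].max().round(3))
q=Pt[dt>0]; q=q[(q[:,2]>.42)]; 
print("hang",q.min(0),q.max(0))
q=Pt[90:180,130:320].reshape(-1,3);q=q[q[:,2]>.4];print("reel",q.min(0),q.max(0),np.median(q,0))
# rail in scene
m=(Ps[...,2]>.018)&(Ps[...,2]<.032)&(ds>0); rr,cc=np.where(m); 
ok=(cc>150)&(cc<325)&(rr>150)&(rr<245)&(np.abs(rr-(240-(cc-160)*.47))<15)
q=Ps[rr[ok],cc[ok]]; print("rail",len(q),rect(q),q.min(0),q.max(0))
m=(Ps[...,2]>.006)&(Ps[...,2]<.02)&(ds>0); rr,cc=np.where(m); 
ok=(cc>150)&(cc<325)&(rr>150)&(rr<245)&(np.abs(rr-(240-(cc-160)*.47))<15)
q=Ps[rr[ok],cc[ok]]; print("railface",len(q),rect(q))
v=cv2.fitLine(q[:,:2].astype(np.float32),cv2.DIST_HUBER,0,.01,.01).ravel(); print(v)
print("L at table-left machine: ")
for y in (.1,.15,.2,.25,.3): 
  k=(np.abs(Pt[...,1]-y)<.01)&(np.abs(Pt[...,0]-.35)<.03); print(y,Pt[k][:,2].max().round(3))
E
```

```text
L 610 (array([432.6, 177.8]), array([ 60.1, 110.9]), 5.44) 0.08923175689341534
R 606 (array([ 434.1, -161.7]), array([ 60. , 110.7]), 3.06) 0.08980238620608955
sc L 588 (array([431.3, 179.9]), array([ 63.6, 110.7]), 4.33)
sc R 454 (array([ 431.1, -122.4]), array([ 62.9, 190.4]), 3.14)
tub (array([551.5,  16.8]), array([73.8, 71.6]), 86.19) 0.089
tape (array([431.4,  68.6]), array([53. , 52.5]), 89.22) 0.023
clip (array([495.8,  -3.6]), array([59. , 37.4]), 35.51) 0.04
glue (array([427. , -23.8]), array([22.5, 24.3]), 89.21) 0.091
bigroll (array([ 324.7, -206.1]), array([200.3, 175.8]), 6.73) 0.094
calc (array([290.4, 132.3]), array([114. , 184.7]), 80.25) 0.03
hang [ 0.50422753 -0.06419758  0.42010026] [0.56411848 0.22750964 0.6506567 ]
reel [ 0.42351267 -0.06419758  0.40058557] [0.5568635  0.14530004 0.98366994] [0.51997425 0.01875055 0.61920587]
rail 429 (array([636.5,  -3. ]), array([  9.3, 477.5]), 1.29) [ 0.62787908 -0.24167838  0.01805321] [0.64404946 0.23566718 0.03004906]
railface 487 (array([644.2,  -3.2]), array([ 24.9, 478.2]), 1.11)
[ 2.3774128e-02 -9.9971735e-01  6.3572872e-01 -9.2448667e-05]
L at table-left machine: 
0.1 0.022
0.15 0.027
0.2 0.005
0.25 0.004
0.3 0.22
```

Run:
```python
from h import *
dt=np.load("pics/top0d.npy"); ds=np.load("pics/scene0d.npy")
Pt=cloud("top",dt); Ps=cloud("scene",ds)
for r,c in ((280,340),(275,365),(270,365),(266,365),(311,325),(311,340),(350,365),(360,340)): print((r,c),Pt[r,c].round(3))
q=Pt[262:360,315:412].reshape(-1,3)
for lo,hi in((.02,.04),(.04,.06),(.06,.075)): 
  s=q[(q[:,2]>lo)&(q[:,2]<hi)]; print(lo,len(s), s.min(0) if len(s) else 0, s.max(0) if len(s) else 0)
print("strut scene")
for c,r in ((200,80),(180,110),(160,145),(145,175),(220,60)): print((c,r),Ps[r,c].round(3))
m=(ds>0)&(Ps[...,2]>.25)&(Ps[...,0]>.3)&(Ps[...,0]<.8)&(Ps[...,1]>-.3)&(Ps[...,1]<.4)
q=Ps[m]
for y in np.arange(-.1,.4,.03):
  s=q[np.abs(q[:,1]-y)<.015]
  if len(s): print(round(y,2),len(s),s.min(0).round(3),s.max(0).round(3))
```

```text
(280, 340) [ 0.372 -0.161  0.044]
(275, 365) [ 0.382 -0.211  0.041]
(270, 365) [ 0.391 -0.211  0.041]
(266, 365) [ 0.399 -0.212  0.041]
(311, 325) [ 0.313 -0.131  0.043]
(311, 340) [ 0.313 -0.16   0.04 ]
(350, 365) [ 0.239 -0.205  0.042]
(360, 340) [ 0.041 -0.283 -0.798]
0.02 1068 [ 0.22582015 -0.29534687  0.02011501] [ 0.40735648 -0.11983849  0.03999948]
0.04 4538 [ 0.22589714 -0.29522308  0.04000277] [ 0.40767312 -0.11969987  0.05616087]
0.06 3 [ 0.40772428 -0.13928408  0.06050828] [ 0.40788678 -0.13702047  0.07207854]
strut scene
(200, 80) [0.557 0.125 0.463]
(180, 110) [0.561 0.169 0.413]
(160, 145) [0.567 0.216 0.346]
(145, 175) [0.576 0.256 0.28 ]
(220, 60) [0.551 0.086 0.494]
-0.07 42 [ 0.504 -0.06   0.528] [ 0.509 -0.055  0.585]
-0.04 695 [ 0.504 -0.055  0.494] [ 0.515 -0.025  0.59 ]
-0.01 1132 [ 0.504 -0.025  0.481] [0.527 0.005 0.594]
0.02 1110 [0.503 0.005 0.474] [0.531 0.035 0.597]
0.05 1061 [0.511 0.035 0.477] [0.534 0.065 0.606]
0.08 1357 [0.516 0.065 0.453] [0.558 0.095 0.61 ]
0.11 1359 [0.521 0.095 0.421] [0.562 0.125 0.611]
0.14 868 [0.529 0.125 0.386] [0.565 0.155 0.575]
0.17 829 [0.533 0.155 0.346] [0.568 0.185 0.531]
0.2 799 [0.537 0.185 0.319] [0.573 0.215 0.487]
0.23 751 [0.541 0.215 0.282] [0.574 0.245 0.44 ]
0.26 1073 [0.546 0.245 0.25 ] [0.712 0.275 0.397]
0.29 1146 [0.551 0.275 0.25 ] [0.712 0.305 0.351]
0.32 1194 [0.553 0.305 0.25 ] [0.716 0.335 0.331]
0.35 1180 [0.559 0.335 0.25 ] [0.721 0.365 0.33 ]
0.38 1193 [0.579 0.365 0.25 ] [0.726 0.395 0.33 ]
```

Run:
```python
import cv2
im=cv2.imread("pics/top0.png"); cv2.imwrite("pics/t0c.png",cv2.resize(im[130:370,110:430],None,fx=2.4,fy=2.4,interpolation=cv2.INTER_CUBIC))
```

```text
(no output)
```

View pics/t0c.png

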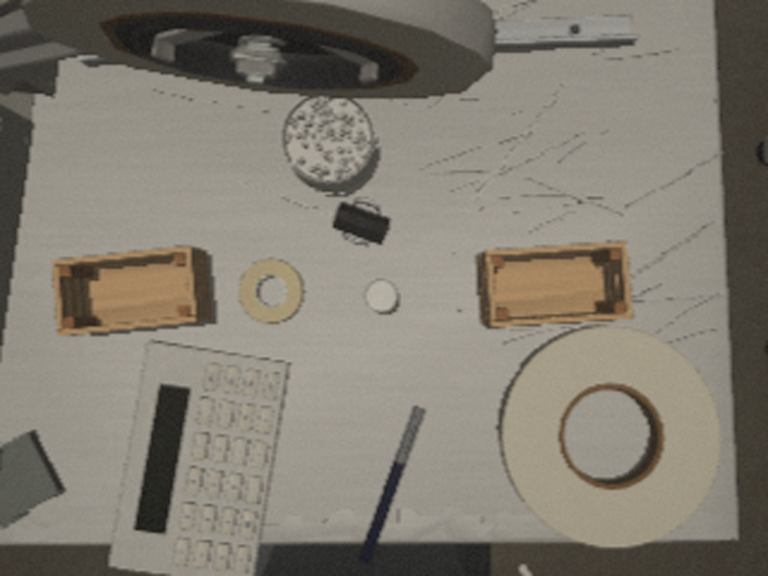

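```bash
cat >> h.py <<'E'
from scipy.spatial.transform import Rotation as R
def pose():
    o=bot.get_obs(); q=o["tool_rot"]; return np.array(o["eef_pos"]),R.from_quat([q[1],q[2],q[3],q[0]]),o
def Rt(yaw,tilt=0):
    """tool down, tool x at yaw (deg); tilt>0: tip points toward robot (wrist leans forward)"""
    r0=R.from_euler('z',yaw,degrees=True)*R.from_quat([1,0,0,0])
    return r0*R.from_euler('y',tilt,degrees=True)
def plan(p,r):
    p0,r0,o=pose()
    rv=(r0.inv()*r).as_rotvec(degrees=True)
    print("now",p0.round(4),"tool z",r0.apply([0,0,1]).round(3),"F",np.round(o["contact_force"],1),"t",o["t"],"w",round(o["gripper_width"],2))
    print("turn deg",rv.round(2),"then shift mm (new axes)",(r.inv().apply(np.array(p)-p0)*1000).round(1))
E
python3 - <<'E'
from h import *
dt=np.load("pics/top0d.npy");Pt=cloud("top",dt)
for r,c in((300,480),(200,490),(160,470),(295,470),(250,435)):print(Pt[r,c].round(3))
print(Rt(3,10).apply([0,0,1]))
plan([.365,-.165,.20],Rt(3,12))
plan([.30,-.45,.23],Rt(3,12))
E
```

```text
[ 0.319 -0.485 -0.084]
[ 0.538 -0.515 -0.072]
[ 0.629 -0.479 -0.079]
[ 0.331 -0.463 -0.083]
[ 0.433 -0.645 -0.8  ]
[ 0.1734102   0.00908804 -0.98480775]
now [ 0.2402 -0.6308  0.2313] tool z [ 0. -0. -1.] F [-0.5 -0.2 -0.1] t 0.9 w 1.0
turn deg [-1.87 11.9  17.78] then shift mm (new axes) [ 139.3 -458.7   61.6]
now [ 0.2402 -0.6308  0.2313] tool z [ 0. -0. -1.] F [-0.5 -0.2 -0.1] t 0.9 w 1.0
turn deg [-1.87 11.9  17.78] then shift mm (new axes) [  67.4 -177.5   15.7]
```

```bash
sed -i "s/from_euler('y',tilt/from_euler('y',-tilt/" h.py
python3 - <<'E'
from h import *
plan([.37,-.165,.16],Rt(3,12))
E
```

```text
now [ 0.2402 -0.6308  0.2313] tool z [ 0. -0. -1.] F [-0.5 -0.2 -0.1] t 0.9 w 1.0
turn deg [  1.87 -11.9   17.78] then shift mm (new axes) [ 165.5 -458.4   37.7]
```

```bash
python3 -m jog '[[[0,0,0],[0.9,-6,8.9],-0.1],[[0,0,0],[0.9,-6,8.9],-0.1],[[16.5,-45.8,3.8],[0,0,0],-0.1],[[16.5,-45.8,3.8],[0,0,0],-0.1],[[16.5,-45.8,3.8],[0,0,0],-0.1],[[16.5,-45.8,3.8],[0,0,0],-0.1],[[16.5,-45.8,3.8],[0,0,0],-0.1],[[16.5,-45.8,3.8],[0,0,0],-0.1],[[16.5,-45.8,3.8],[0,0,0],-0.1],[[16.5,-45.8,3.8],[0,0,0],-0.1],[[16.5,-45.8,3.8],[0,0,0],-0.1],[[16.5,-45.8,3.8],[0,0,0],-0.1]]' 40
python3 - <<'E'
from h import *
plan([.37,-.165,.075],Rt(3,12))
im,d=bot.read_camera("scene"); cv2.imwrite("pics/s1.png",im[:,:,::-1])
E
```

```text
t: 2.4
eef_pos: [0.3698, -0.1641, 0.1592]
tool_rot: [0.004, 0.994, 0.026, -0.104]
contact_force: [0.5, 0.1, -0.1]
gripper_width: 0.549
now [ 0.3698 -0.1641  0.1592] tool z [-0.207 -0.013 -0.978] F [ 0.5  0.1 -0.1] t 2.4 w 0.55
turn deg [ 0.11 -0.01  0.  ] then shift mm (new axes) [17.7  1.  82.3]
```

View pics/s1.png

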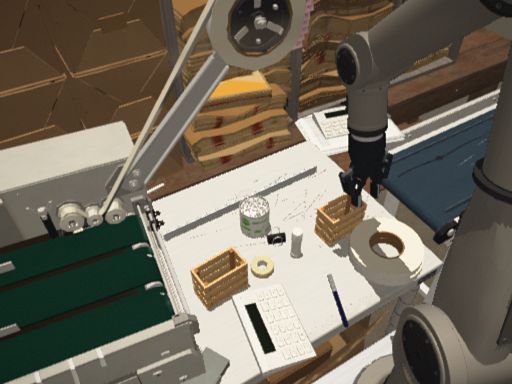

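```bash
python3 -m jog '[[[8,1,41],[0,0,0],-0.1],[[8,0,41],[0,0,0],-0.1],[[0,0,0],[0,0,0],-0.1]]'
python3 - <<'E'
from h import *
plan([.385,-.163,.075],Rt(3,12))
E
```

```text
t: 2.82
eef_pos: [0.3658, -0.1663, 0.074]
tool_rot: [0.003, 0.994, 0.026, -0.108]
contact_force: [0.3, 0.4, 0.9]
gripper_width: 0.551
now [ 0.3658 -0.1663  0.074 ] tool z [-0.214 -0.011 -0.977] F [0.3 0.4 0.9] t 2.825 w 0.55
turn deg [-0.01  0.35  0.05] then shift mm (new axes) [18.7 -2.2 -5. ]
```

```bash
python3 -m jog '[[[7,-2,-1.5],[0,0,0],-0.1],[[7,0,-1.5],[0,0,0],-0.1],[[5,0,-1],[0,0,0],-0.1],[[5,0,-1],[0,0,0],-0.1],[[5,0,-1],[0,0,0],-0.1],[[5,0,-1],[0,0,0],-0.1],[[5,0,-1],[0,0,0],-0.1],[[5,0,-1],[0,0,0],-0.1]]'
python3 - <<'E'
from h import *
plan([.385,-.163,.075],Rt(3,12))
im,d=bot.read_camera("scene"); cv2.imwrite("pics/s2.png",cv2.resize(im[130:300,200:450,::-1],None,fx=3,fy=3))
E
```

```text
t: 3.82
eef_pos: [0.4128, -0.1622, 0.0751]
tool_rot: [0.003, 0.994, 0.026, -0.105]
contact_force: [-1.0, 0.1, 1.9]
gripper_width: 0.551
now [ 0.4128 -0.1622  0.0751] tool z [-0.209 -0.012 -0.978] F [-1.   0.1  1.9] t 3.825 w 0.55
turn deg [0.08 0.07 0.02] then shift mm (new axes) [-27.1  -0.7   5.8]
```

View pics/s2.png

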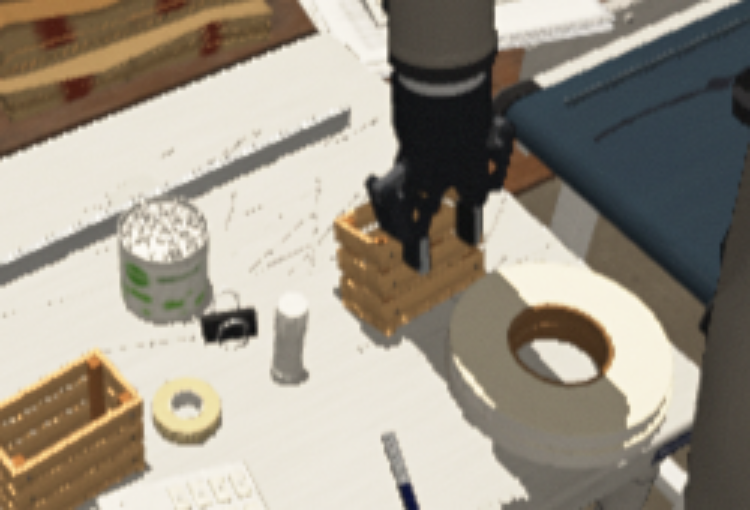

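Both fingertips are on the right crate's near wall (around pixel 420–480, 260) and it is tipping. I'll continue.

```bash
python3 -m jog '[[[5,0,-1],[0,0,0],-0.1],[[5,0,-1],[0,0,0],-0.1],[[5,0,-1],[0,0,0],-0.1],[[5,0,-1],[0,0,0],-0.1],[[5,0,-1],[0,0,0],-0.1],[[5,0,-1],[0,0,0],-0.1]]'
python3 - <<'E'
from h import *
plan([.385,-.163,.075],Rt(3,12))
im,d=bot.read_camera("scene"); cv2.imwrite("pics/s3.png",cv2.resize(im[130:300,200:450,::-1],None,fx=3,fy=3))
E
```

```text
t: 4.62
eef_pos: [0.4436, -0.1606, 0.0747]
tool_rot: [0.003, 0.994, 0.026, -0.105]
contact_force: [0.0, -0.4, -0.4]
gripper_width: 0.549
now [ 0.4436 -0.1606  0.0747] tool z [-0.208 -0.012 -0.978] F [ 0.  -0.4 -0.4] t 4.625 w 0.55
turn deg [0.09 0.04 0.02] then shift mm (new axes) [-57.4  -0.7  11.9]
```

View pics/s3.png

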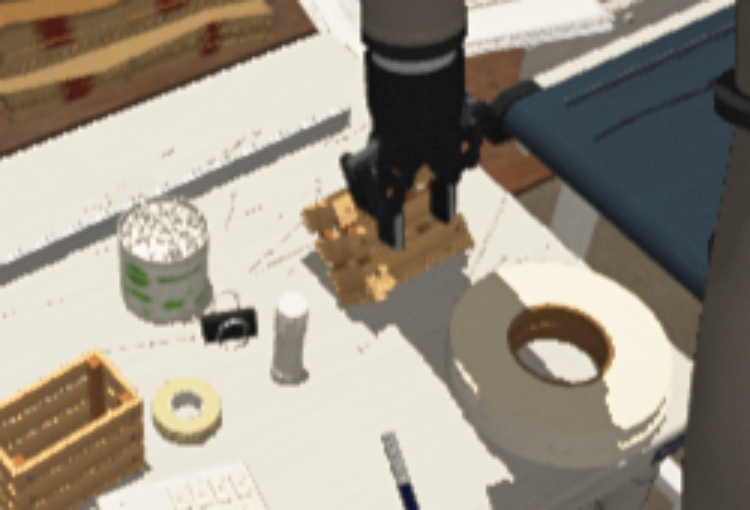

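```bash
python3 -m jog '[[[5,0,-1],[0,0,0],-0.1],[[5,0,-1],[0,0,0],-0.1],[[0,0,-5],[0,0,0],-0.1],[[0,0,-40],[0,0,0],-0.1],[[-10,0,-40],[0,0,0],-0.1]]'
python3 - <<'E'
from h import *
plan([.385,-.163,.075],Rt(3,12))
im,d=bot.read_camera("scene"); np.save("pics/s4d.npy",d); cv2.imwrite("pics/s4.png",cv2.resize(im[130:300,200:450,::-1],None,fx=3,fy=3))
for f in bot.landmark_of("scene","stamp"): print(f)
E
```

```text
t: 5.3
eef_pos: [0.4614, -0.1593, 0.1609]
tool_rot: [0.003, 0.994, 0.026, -0.105]
contact_force: [0.7, -0.0, 0.3]
gripper_width: 0.552
now [ 0.4614 -0.1593  0.1609] tool z [-0.209 -0.012 -0.978] F [ 0.7 -0.   0.3] t 5.3 w 0.55
turn deg [0.07 0.08 0.04] then shift mm (new axes) [-56.9  -0.3  99.9]
{'xy': [0.4273, 0.7445], 'score': 0.6}
```

View pics/s4.png

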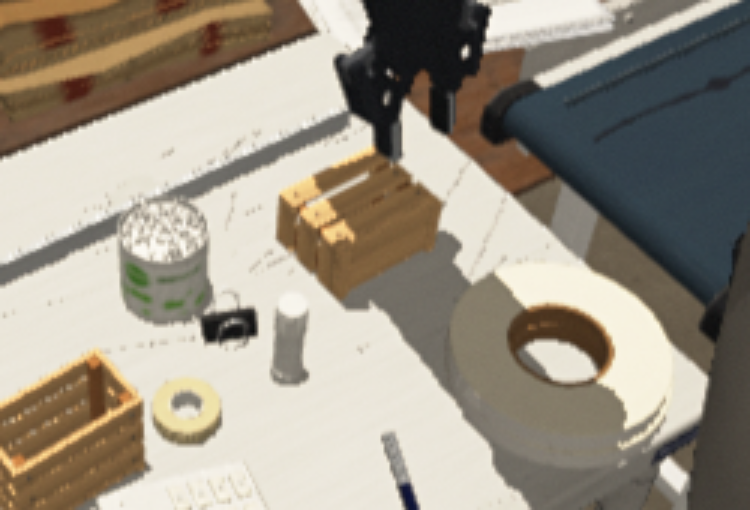

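Run:
```python
from h import *
im=cv2.imread("pics/s4.png"); c=im[180:310,320:460].astype(float); c=np.clip(c*1.8,0,255).astype(np.uint8)
cv2.imwrite("pics/s4c.png",cv2.resize(c,None,fx=4,fy=4))
d=np.load("pics/s4d.npy"); P=cloud("scene",d)[185:240,285:350].reshape(-1,3)
q=P[(P[:,2]>.054)&(P[:,2]<.07)]; print(len(q),rect(q))
q=P[(P[:,2]>.012)&(P[:,2]<.05)&(P[:,0]<.53)]; print(len(q),rect(q),cv2.fitLine(q[:,:2].astype(np.float32),cv2.DIST_HUBER,0,.01,.01).ravel())
```

```text
900 (array([ 496.2, -103.5]), array([111.4, 222.3]), 16.72)
460 (array([ 495.8, -117.1]), array([ 63.5, 189.4]), 2.75) [ 0.0618463   0.9980857   0.47542712 -0.14619815]
```

View pics/s4c.png

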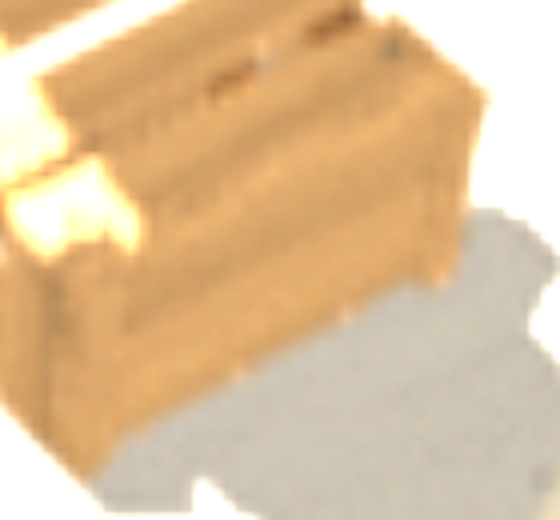

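Run:
```python
from h import *
plan([.368,-.162,.135],Rt(3,12))
plan([.36,.1785,.135],Rt(5.4,12))
p=Rt(5.4,12).inv().apply(np.array([-.008,.3405,0])*1000);print(p)
```

```text
now [ 0.4638 -0.1602  0.1639] tool z [-0.201 -0.014 -0.979] F [0.4 0.3 0.1] t 5.4 w 0.55
turn deg [ 0.19 -0.36 -0.03] then shift mm (new axes) [-87.7  -3.2  48.2]
now [ 0.4638 -0.1602  0.1639] tool z [-0.201 -0.014 -0.979] F [0.4 0.3 0.1] t 5.4 w 0.55
turn deg [-0.3  -0.36 -2.38] then shift mm (new axes) [ -63.9 -347.    43.1]
[  23.55319263 -339.74171545   -5.00638564]
```

```bash
python3 -m jog '[[[-40,-1.5,16],[0,0,0],-0.1],[[-48,-1.5,32],[0,0,-2.4],-0.1],[[3,-42.5,-0.6],[0,0,0],-0.1],[[3,-42.5,-0.6],[0,0,0],-0.1],[[3,-42.5,-0.6],[0,0,0],-0.1],[[3,-42.5,-0.6],[0,0,0],-0.1],[[3,-42.5,-0.6],[0,0,0],-0.1],[[3,-42.5,-0.6],[0,0,0],-0.1],[[3,-42.5,-0.6],[0,0,0],-0.1],[[3,-42.5,-0.6],[0,0,0],-0.1],[[0,0,0],[0,0,0],-0.1]]'
python3 - <<'E'
from h import *
plan([.361,.1705,.074],Rt(5.4,12))
im,d=bot.read_camera("scene"); cv2.imwrite("pics/s5.png",im[:,:,::-1])
E
```

```text
t: 6.78
eef_pos: [0.3572, 0.1822, 0.1335]
tool_rot: [0.001, 0.993, 0.05, -0.105]
contact_force: [0.3, -0.1, 0.5]
gripper_width: 0.549
now [0.3572 0.1822 0.1335] tool z [-0.208 -0.012 -0.978] F [ 0.3 -0.1  0.5] t 6.775 w 0.55
turn deg [-0.46  0.02  0.38] then shift mm (new axes) [15.  12.  57.6]
```

View pics/s5.png

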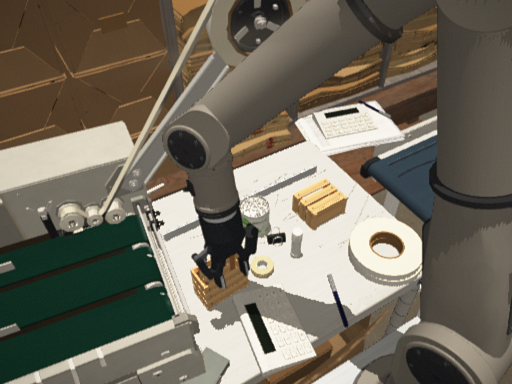

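Run:
```python
from h import *
im,d=bot.read_camera("scene"); P=cloud("scene",d)
for c,r in((190,145),(170,130),(215,120),(205,190),(235,130)): print((c,r),P[r,c].round(3))
im,d=bot.read_camera("top"); P=cloud("top",d); cv2.imwrite("pics/t5.png",im[:,:,::-1])
```

```text
(190, 145) [0.393 0.22  0.469]
(170, 130) [0.426 0.236 0.482]
(215, 120) [0.363 0.19  0.522]
(205, 190) [0.38  0.21  0.382]
(235, 130) [0.343 0.17  0.51 ]
```

View pics/t5.png

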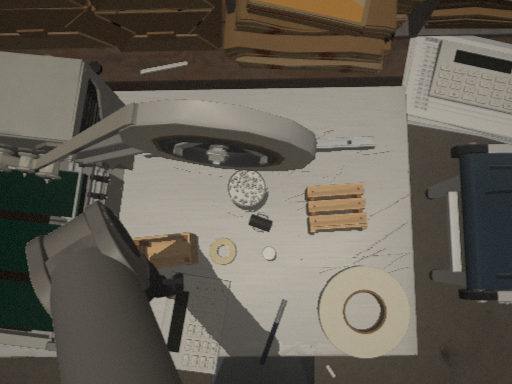

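```bash
python3 -m jog '[[[8,11,29],[0,2,0],-0.1],[[8,0,29],[0,2,0],-0.1],[[0,0,0],[0,0,0],-0.1]]'
python3 - <<'E'
from h import *
plan([.385,.172,.075],Rt(5.4,8))
E
```

```text
t: 7.3
eef_pos: [0.3614, 0.1668, 0.0722]
tool_rot: [0.001, 0.996, 0.046, -0.072]
contact_force: [-0.0, 0.2, 0.4]
gripper_width: 0.553
now [0.3614 0.1668 0.0722] tool z [-0.144 -0.008 -0.99 ] F [-0.   0.2  0.4] t 7.3 w 0.55
turn deg [-0.31  0.3  -0.07] then shift mm (new axes) [23.3 -3.  -6.1]
```

```bash
python3 -m jog '[[[7,-3,-4],[0,1,0],-0.1],[[7,0,-1],[0,1,0],-0.1],[[6,0,-0.7],[0,1,0],-0.1],[[5,0,-0.5],[0,1,0],-0.1],[[5,0,-0.4],[0,1,0],-0.1],[[5,0,-0.3],[0,1,0],-0.1],[[5,0,-0.2],[0,1,0],-0.1],[[5,0,-0.1],[0,1,0],-0.1]]'
python3 - <<'E'
from h import *
plan([.385,.172,.075],Rt(5.4,0))
im,d=bot.read_camera("scene"); cv2.imwrite("pics/s6.png",cv2.resize(im[100:320,120:350,::-1],None,fx=3,fy=2.7))
E
```

```text
t: 8.3
eef_pos: [0.4085, 0.1762, 0.0767]
tool_rot: [-0.004, 0.999, 0.047, -0.0]
contact_force: [-1.6, -0.7, 1.7]
gripper_width: 0.55
now [0.4085 0.1762 0.0767] tool z [-0.001  0.007 -1.   ] F [-1.6 -0.7  1.7] t 8.3 w 0.55
turn deg [-0.42 -0.01 -0.02] then shift mm (new axes) [-23.8   2.    1.7]
```

View pics/s6.png

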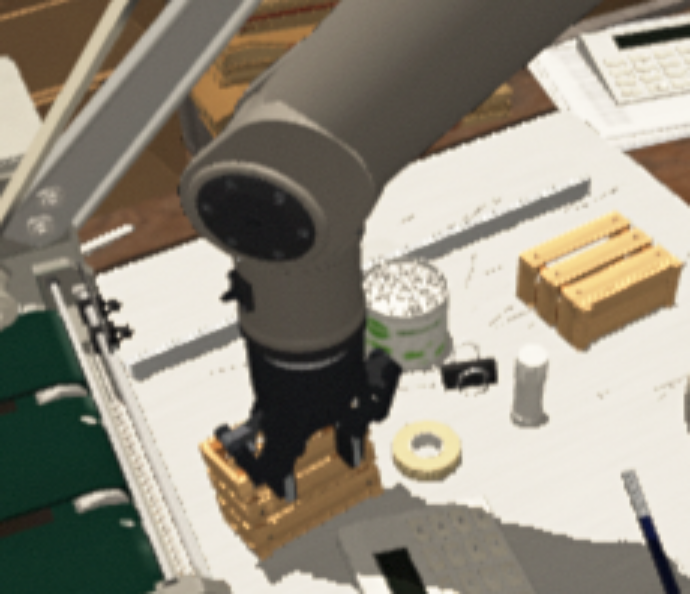

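The left crate is tipping evenly (fingers around pixel 290–350, 470), with the wrist well clear of the strut. Continuing.

```bash
python3 -m jog '[[[5,0,-0],[0,1,0],-0.1],[[5,0,0],[0,1,0],-0.1],[[5,0,0.1],[0,1,0],-0.1],[[5,0,0.2],[0,1,0],-0.1],[[5,0,0.3],[0,1,0],-0.1],[[5,0,0.4],[0,1,0],-0.1],[[5,0,0.5],[0,1,0],-0.1],[[5,0,0.6],[0,1,0],-0.1]]'
python3 - <<'E'
from h import *
plan([.36,.172,.075],Rt(1.3,-20))
im,d=bot.read_camera("scene"); cv2.imwrite("pics/s7.png",cv2.resize(im[100:320,120:350,::-1],None,fx=3,fy=2.7))
E
```

```text
t: 9.35
eef_pos: [0.4486, 0.18, 0.077]
tool_rot: [-0.007, 0.996, 0.047, 0.07]
contact_force: [0.7, 0.4, 1.0]
gripper_width: 0.551
now [0.4486 0.18   0.077 ] tool z [ 0.138  0.02  -0.99 ] F [0.7 0.4 1. ] t 9.35 w 0.55
turn deg [-1.4  11.99  3.86] then shift mm (new axes) [-84.1   6.  -28.4]
```

View pics/s7.png

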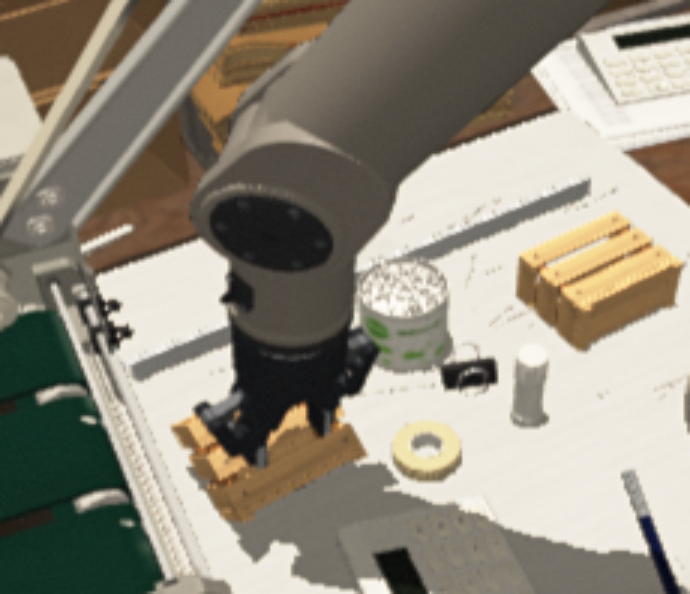

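```bash
python3 -m jog '[[[5,0,0.6],[0,1,0],-0.1],[[4,0,0.6],[0,1,0],-0.1],[[0,0,0],[0,0,0],-0.1],[[0,0,0],[0,0,0],-0.1]]'
python3 - <<'E'
from h import *
plan([.39,.172,.10],Rt(1.3,-22))
im,d=bot.read_camera("scene"); cv2.imwrite("pics/s8.png",cv2.resize(im[100:320,120:350,::-1],None,fx=3,fy=2.7))
E
```

```text
t: 9.9
eef_pos: [0.4572, 0.1809, 0.0772]
tool_rot: [-0.008, 0.995, 0.046, 0.086]
contact_force: [-0.2, 0.2, -0.0]
gripper_width: 0.548
now [0.4572 0.1809 0.0772] tool z [ 0.171  0.023 -0.985] F [-0.2  0.2 -0. ] t 9.9 w 0.55
turn deg [-1.53 12.07  3.82] then shift mm (new axes) [-53.9   7.3 -46.4]
```

View pics/s8.png

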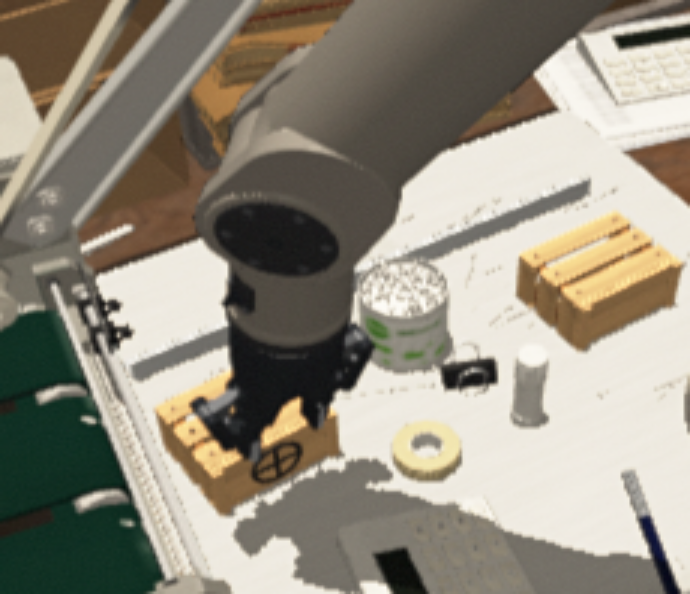

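```bash
python3 -m jog '[[[-10,0,-10],[0,-2,0],-0.1],[[-12,0,-8],[0,-2,0],-0.1],[[-10,0,0],[0,-2,0],-0.1],[[0,0,0],[0,0,0],-0.1]]'
cat > m.py <<'E'
from h import *
import sys
tag=sys.argv[1]
im,d=bot.read_camera("scene"); cv2.imwrite(f"pics/{tag}.png",cv2.resize(im[100:320,120:350,::-1],None,fx=3,fy=2.7)); 
P=cloud("scene",d)
cu=[(f["score"],f["pixels"]) for f in bot.cut_out("scene","crate_1")]
for s,m in cu:
    q=P[m&(d>0)]
    top=q[(q[:,2]>.055)&(q[:,2]<.066)]
    near=q[(q[:,2]>.01)&(q[:,2]<.05)]
    print("crate",round(s,2),"top",len(top),rect(top) if len(top)>9 else 0,"near n",len(near))
    if len(near)>20: print("  near line",cv2.fitLine(near[:,:2].astype(np.float32),cv2.DIST_HUBER,0,.003,.01).ravel().round(4), np.percentile(near[:,0],[5,50,95]).round(4))
f=bot.landmark_of("scene","stamp")
for g in f:
    c=np.array(g["xy"])*[512,384]; i,j=c.astype(int); print("stamp",g["score"],c.round(1),P[j,i].round(4))
im,d=bot.read_camera("top"); P=cloud("top",d); cv2.imwrite(f"pics/{tag}t.png",cv2.resize(im[120:290,110:390,::-1],None,fx=2.8,fy=2.8))
for f in bot.cut_out("top","crate_1"):
    q=P[f["pixels"]&(d>0)]; top=q[(q[:,2]>.052)&(q[:,2]<.068)]; print("top crate",round(f["score"],2),len(top),rect(top) if len(top)>9 else 0)
E
python3 m.py s9
python3 - <<'E'
from h import *
plan([.435,.172,.035],Rt(5.4,-5))
E
```

```text
t: 10.45
eef_pos: [0.4229, 0.1774, 0.0903]
tool_rot: [-0.005, 0.998, 0.047, 0.034]
contact_force: [0.5, -0.0, 0.1]
gripper_width: 0.552
crate 0.94 top 912 (array([ 512.8, -154.9]), array([ 90.2, 113.6]), 2.24) near n 562
  near line [ 0.204   0.979   0.4805 -0.1384] [0.4676 0.4743 0.5452]
crate 0.73 top 576 (array([508.7, 192.9]), array([ 91. , 101.1]), 7.12) near n 457
  near line [0.024  0.9997 0.4692 0.2017] [0.4595 0.4692 0.5308]
stamp 0.59 [211.7 272.8] [0.4094 0.2073 0.1155]
top crate 0.62 2158 (array([509.8, 185. ]), array([ 90. , 111.5]), 5.57)
top crate 0.62 2198 (array([ 514.5, -157.3]), array([ 89.6, 110.7]), 2.83)
now [0.423  0.1775 0.0903] tool z [ 0.068  0.014 -0.998] F [-0.8  0.4 -0.3] t 10.7 w 0.55
turn deg [-0.41  1.05 -0.05] then shift mm (new axes) [ 6.6  6.6 56.1]
```

View pics/s9.png

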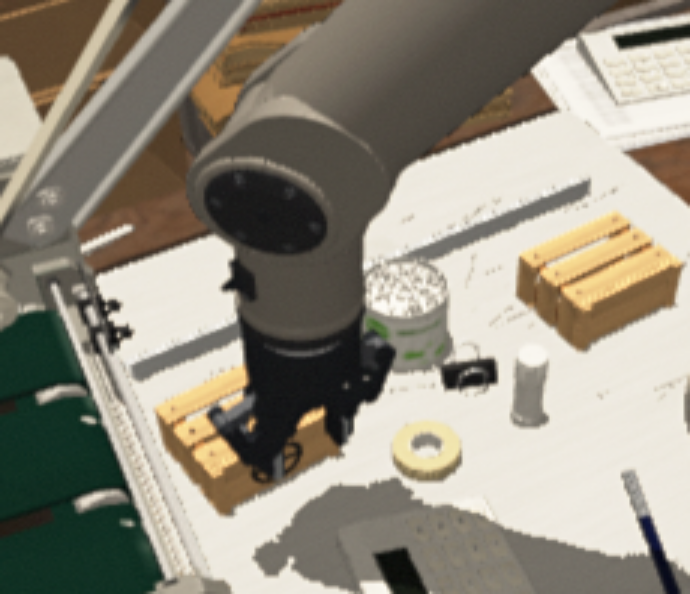

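View pics/s9t.png

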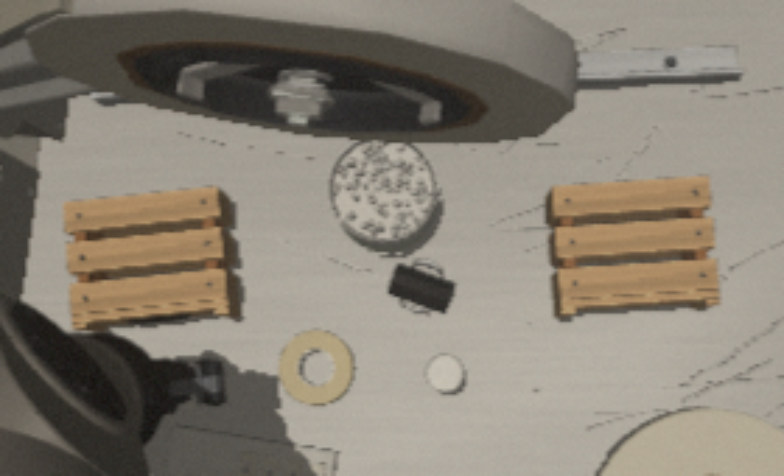

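Run:
```python
from h import *
ds=np.load("pics/scene0d.npy");Ps=cloud("scene",ds)
q=Ps[(ds>0)&(Ps[...,2]>.009)&(Ps[...,2]<.022)&(abs(Ps[...,1])<.25)&(Ps[...,0]>.60)&(Ps[...,0]<.67)]
pts=[]
for y in np.arange(-.23,.24,.02):
    s=q[abs(q[:,1]-y)<.01]
    if len(s)>3: pts.append((y,np.percentile(s[:,0],25)))
pts=np.array(pts);print(np.polyfit(pts[:,0],pts[:,1],1)); print(pts.round(4).tolist())
# profile
for z0 in np.arange(0,.034,.003):
    s=q=Ps[(ds>0)&(Ps[...,2]>z0)&(Ps[...,2]<z0+.003)&(abs(Ps[...,1]-.15)<.08)&(Ps[...,0]>.62)&(Ps[...,0]<.66)]
    if len(s): print(round(z0,3),len(s),(s[:,0]+.0236*s[:,1]).mean().round(4),s[:,0].std().round(4))
```

```text
[-0.02316877  0.63473734]
[[-0.23, 0.6402], [-0.21, 0.6383], [-0.19, 0.639], [-0.17, 0.6392], [-0.15, 0.6385], [-0.13, 0.6376], [-0.11, 0.6369], [-0.09, 0.6372], [-0.07, 0.6372], [-0.05, 0.6363], [-0.03, 0.6352], [0.01, 0.6349], [0.03, 0.6344], [0.05, 0.6335], [0.07, 0.6331], [0.09, 0.6323], [0.11, 0.6323], [0.13, 0.631], [0.15, 0.6309], [0.17, 0.6312], [0.19, 0.63], [0.21, 0.6303], [0.23, 0.6293]]
0.0 127 0.6381 0.0131
0.003 77 0.6434 0.0108
0.006 56 0.6381 0.0068
0.009 40 0.6362 0.0017
0.012 40 0.6357 0.0015
0.015 42 0.6351 0.0015
0.018 47 0.6354 0.0018
0.021 59 0.6359 0.0023
0.024 64 0.6363 0.002
0.027 12 0.635 0.0016
```

```bash
python3 - <<'E'
from h import *
plan([.438,.179,.028],Rt(5.5,-4.5))
E
python3 -m jog '[[[3,-1,31],[0,0,0],-0.1],[[3,-1,31],[0,0,0],-0.1],[[0,0,0],[0,0,0],-0.1]]'
python3 - <<'E'
from h import *
plan([.438,.179,.028],Rt(5.5,-4.5))
E
```

```text
now [0.423  0.1775 0.0903] tool z [ 0.068  0.014 -0.998] F [-0.8  0.4 -0.3] t 10.7 w 0.55
turn deg [-0.4   0.54 -0.15] then shift mm (new axes) [10.2 -0.1 63.3]
t: 11.08
eef_pos: [0.4317, 0.1804, 0.0275]
tool_rot: [-0.004, 0.998, 0.047, 0.032]
contact_force: [-0.5, -0.8, -0.0]
gripper_width: 0.547
now [0.4317 0.1804 0.0275] tool z [ 0.064  0.012 -0.998] F [-0.5 -0.8 -0. ] t 11.075 w 0.55
turn deg [-0.32  0.76 -0.12] then shift mm (new axes) [ 6.2  2.  -0. ]
```

```bash
python3 -m jog '[[[5,0.5,0.4],[0,1,0],-0.1],[[5,0.5,0.5],[0,1,0],-0.1],[[5,0.4,0.6],[0,1,0],-0.1],[[5,0.4,0.7],[0,1,0],-0.1],[[5,0.4,0.8],[0,1,0.3],-0.1],[[5,0.4,0.9],[0,1,0.4],-0.1],[[5,0.3,1],[0,1,0.4],-0.1],[[5,0.3,1],[0,1,0.4],-0.1]]'
python3 m.py s10
python3 - <<'E'
from h import *
plan([.438,.179,.028],Rt(5.5,-4.5))
E
```

```text
t: 12.08
eef_pos: [0.4736, 0.1813, 0.0283]
tool_rot: [-0.009, 0.994, 0.033, 0.104]
contact_force: [-1.3, 0.6, 0.4]
gripper_width: 0.554
crate 0.87 top 926 (array([ 513.7, -155.2]), array([ 91.7, 113.7]), 2.46) near n 566
  near line [ 0.2522  0.9677  0.4813 -0.1452] [0.4672 0.4742 0.5448]
crate 0.67 top 430 (array([521.2, 208.7]), array([92. , 65.5]), 2.81) near n 311
  near line [0.291  0.9567 0.4898 0.2012] [0.4744 0.4826 0.5515]
stamp 0.64 [210.9 269.1] [0.4786 0.1825 0.0242]
top crate 0.96 2169 (array([ 514. , -157.6]), array([ 89.9, 110.5]), 3.34)
top crate 0.82 2041 (array([524.5, 183.6]), array([ 90.1, 110.8]), 3.35)
now [0.4739 0.1814 0.0286] tool z [ 0.206  0.026 -0.978] F [ 0.4 -0.5 -0.2] t 12.325 w 0.55
turn deg [-0.45 -7.48 -1.68] then shift mm (new axes) [-35.9  -1.   -2.3]
```

View pics/s10.png

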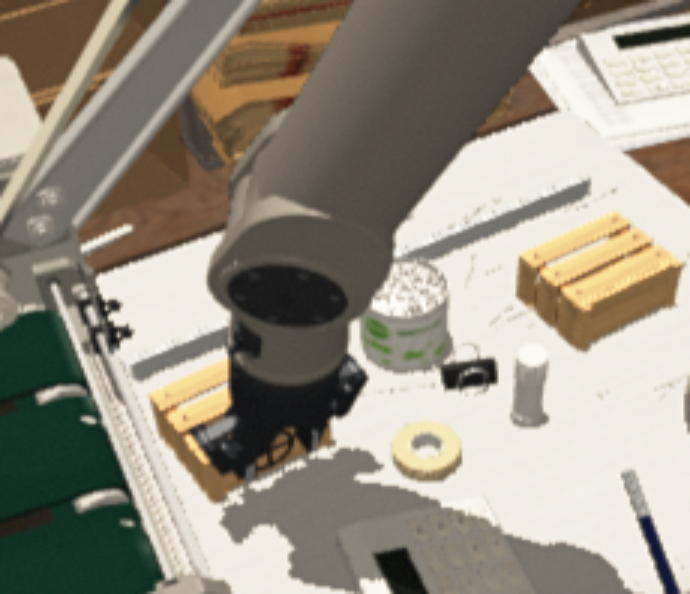

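```bash
python3 -m jog '[[[5,0.2,1.1],[0,1,0.4],-0.1],[[5,0.2,1.2],[0,1,0.4],-0.1],[[5,0.2,1.3],[0,1,0.4],-0.1],[[5,0.1,1.4],[0,1,0.4],-0.1],[[5,0.1,1.5],[0,1,0.4],-0.1],[[5,0,1.6],[0,1,0.3],-0.1],[[5,0,1.7],[0,1,0],-0.1],[[5,0,1.8],[0,1,0],-0.1]]'
python3 m.py s11
python3 - <<'E'
from h import *
plan([.535,.181,.028],Rt(1.4,-22))
E
```

```text
t: 13.32
eef_pos: [0.5164, 0.1827, 0.0304]
tool_rot: [-0.013, 0.985, 0.013, 0.17]
contact_force: [-0.6, -0.7, -0.3]
gripper_width: 0.549
crate 0.88 top 926 (array([ 512.2, -154.6]), array([ 91.1, 113. ]), 3.39) near n 564
  near line [ 0.3558  0.9346  0.4807 -0.1514] [0.4677 0.4743 0.5454]
crate 0.68 top 443 (array([563.3, 203.8]), array([92.4, 73. ]), 1.65) near n 227
  near line [0.5213 0.8534 0.5477 0.2231] [0.5173 0.5246 0.5957]
stamp 0.95 [202.8 253.6] [0.4717 0.1985 0.1038]
top crate 0.96 2083 (array([566.6, 182.3]), array([ 89.6, 109.9]), 1.48)
top crate 0.77 2207 (array([ 514.4, -157.6]), array([ 89.5, 111.1]), 2.73)
now [0.5169 0.1831 0.0309] tool z [ 0.336  0.03  -0.941] F [-0.2 -0.6  0.6] t 13.575 w 0.55
turn deg [-1.22  2.34 -0.19] then shift mm (new axes) [15.7  2.6  9.4]
```

View pics/s11.png

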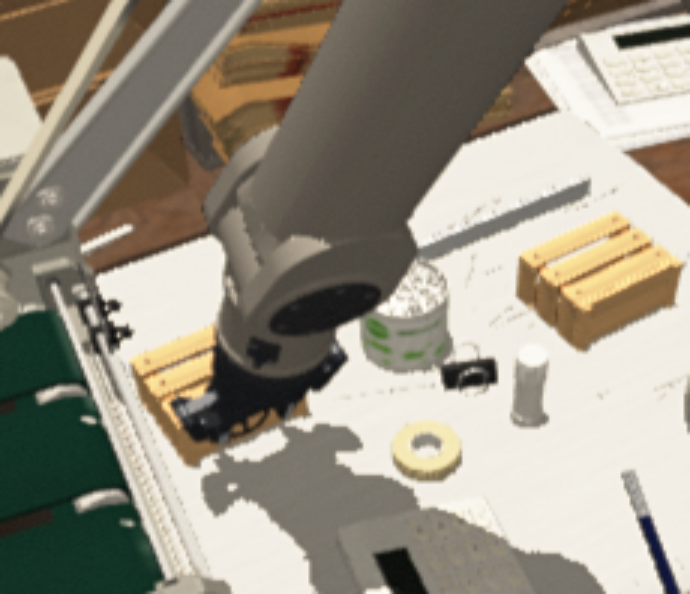

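View pics/s11t.png

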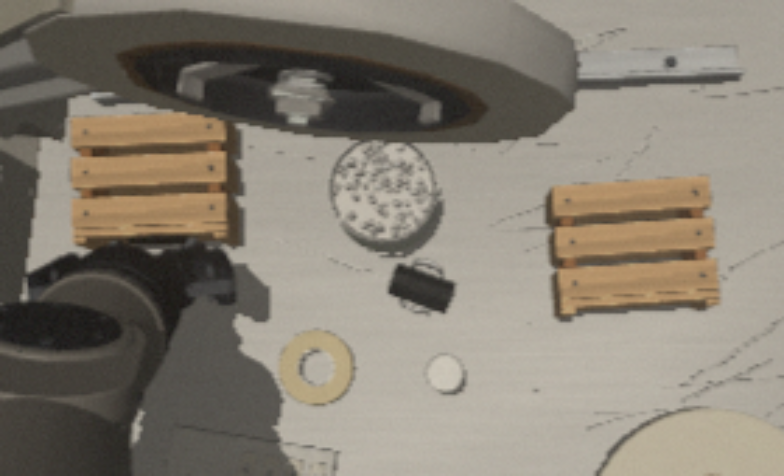

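Run:
```python
from h import *
d=np.load("pics/top0d.npy");P=cloud("top",d)
for x in (.45,.5,.53,.56,.6,.63):
    for zz in (.03,.08,.15):
        s=P[(d>0)&(abs(P[...,0]-x)<.012)&(P[...,2]>zz)&(P[...,1]>.2)&(P[...,1]<.5)&(P[...,2]<.3)]
        print(x,zz,s[:,1].min().round(3) if len(s) else None,end=" | ")
    print()
d=np.load("pics/scene0d.npy");P=cloud("scene",d)
for x in (.45,.5,.53,.56,.6,.63):
    for zz in (.03,.08,.15):
        s=P[(d>0)&(abs(P[...,0]-x)<.012)&(P[...,2]>zz)&(P[...,1]>.235)&(P[...,1]<.5)&(P[...,2]<.3)]
        print(x,zz,s[:,1].min().round(3) if len(s) else None,end=" | ")
    print()
im,d=bot.read_camera("top");P=cloud("top",d)
s=P[(d>0)&(P[...,0]>.42)&(P[...,0]<.53)&(P[...,1]>.2)&(P[...,1]<.27)&(P[...,2]>.07)]; print(s.max(0),s[np.argmax(s[:,1])])
```

```text
0.45 0.03 0.2 | 0.45 0.08 0.2 | 0.45 0.15 0.273 | 
0.5 0.03 0.267 | 0.5 0.08 0.267 | 0.5 0.15 0.267 | 
0.53 0.03 0.249 | 0.53 0.08 0.249 | 0.53 0.15 0.249 | 
0.56 0.03 0.233 | 0.56 0.08 0.233 | 0.56 0.15 0.233 | 
0.6 0.03 0.253 | 0.6 0.08 0.253 | 0.6 0.15 0.256 | 
0.63 0.03 0.252 | 0.63 0.08 0.253 | 0.63 0.15 0.253 | 
0.45 0.03 0.235 | 0.45 0.08 0.235 | 0.45 0.15 0.276 | 
0.5 0.03 0.27 | 0.5 0.08 0.27 | 0.5 0.15 0.27 | 
0.53 0.03 0.252 | 0.53 0.08 0.252 | 0.53 0.15 0.252 | 
0.56 0.03 0.235 | 0.56 0.08 0.235 | 0.56 0.15 0.235 | 
0.6 0.03 0.259 | 0.6 0.08 0.264 | 0.6 0.15 0.266 | 
0.63 0.03 None | 0.63 0.08 None | 0.63 0.15 None | 
[0.52989525 0.26995919 0.39260775] [0.52629876 0.26995919 0.21901262]
```

Run:
```python
from h import *
d=np.load("pics/scene0d.npy");P=cloud("scene",d)
for x in (.5,.53,.56,.59):
    s=P[(d>0)&(abs(P[...,0]-x)<.015)&(P[...,2]>.03)&(P[...,1]>.235)&(P[...,1]<.29)]
    for y in (.24,.25,.26,.27,.28):
        k=s[abs(s[:,1]-y)<.005]; print(x,y,(k[:,2].min().round(3),k[:,2].max().round(3)) if len(k) else None)
im,d=bot.read_camera("scene");P=cloud("scene",d)
# gripper: left part
for r in range(228,256,4):
    for c in range(176,200,6): print((c,r),P[r,c].round(3),end=" ")
    print()
```

```text
0.5 0.24 None
0.5 0.25 None
0.5 0.26 None
0.5 0.27 (np.float64(0.181), np.float64(0.217))
0.5 0.28 (np.float64(0.114), np.float64(0.218))
0.53 0.24 None
0.53 0.25 (np.float64(0.188), np.float64(0.191))
0.53 0.26 (np.float64(0.182), np.float64(0.2))
0.53 0.27 (np.float64(0.178), np.float64(0.219))
0.53 0.28 (np.float64(0.113), np.float64(0.204))
0.56 0.24 (np.float64(0.282), np.float64(0.412))
0.56 0.25 (np.float64(0.186), np.float64(0.397))
0.56 0.26 (np.float64(0.176), np.float64(0.382))
0.56 0.27 (np.float64(0.183), np.float64(0.368))
0.56 0.28 (np.float64(0.114), np.float64(0.351))
0.59 0.24 None
0.59 0.25 (np.float64(0.284), np.float64(0.349))
0.59 0.26 (np.float64(0.03), np.float64(0.339))
0.59 0.27 (np.float64(0.037), np.float64(0.33))
0.59 0.28 (np.float64(0.113), np.float64(0.329))
(176, 228) [0.607 0.207 0.056] (182, 228) [0.598 0.195 0.058] (188, 228) [0.59  0.183 0.059] (194, 228) [0.444 0.217 0.226] 
(176, 232) [0.589 0.214 0.065] (182, 232) [0.588 0.2   0.056] (188, 232) [0.578 0.188 0.06 ] (194, 232) [0.446 0.218 0.213] 
(176, 236) [0.63  0.205 0.001] (182, 236) [0.574 0.206 0.06 ] (188, 236) [0.568 0.193 0.058] (194, 236) [0.453 0.216 0.192] 
(176, 240) [0.572 0.222 0.058] (182, 240) [0.562 0.211 0.061] (188, 240) [0.6   0.185 0.004] (194, 240) [0.456 0.217 0.177] 
(176, 244) [0.56  0.227 0.059] (182, 244) [0.592 0.204 0.009] (188, 244) [0.483 0.222 0.138] (194, 244) [0.461 0.217 0.159] 
(176, 248) [0.548 0.232 0.06 ] (182, 248) [0.492 0.234 0.123] (188, 248) [0.476 0.226 0.135] (194, 248) [0.467 0.216 0.138] 
(176, 252) [0.54  0.236 0.057] (182, 252) [0.476 0.24  0.131] (188, 252) [0.478 0.227 0.12 ] (194, 252) [0.487 0.211 0.098]
```

```bash
python3 -m jog '[[[3,0.1,1.4],[0,0.6,0],-0.1],[[3,0.1,1.4],[0,0.6,0],-0.1],[[3,0.1,1.4],[0,0.6,0],-0.1],[[3,0.1,1.4],[0,0.6,0],-0.1],[[2,0,0.9],[0,0,0],-0.1],[[0,0,0],[0,0,0],-0.1]]'
python3 m.py s12
```

```text
t: 14.42
eef_pos: [0.5362, 0.1845, 0.0382]
tool_rot: [-0.011, 0.983, 0.013, 0.184]
contact_force: [-0.5, 0.4, 0.5]
gripper_width: 0.55
crate 0.92 top 431 (array([583.9, 206.8]), array([92. , 70.7]), 1.4) near n 323
  near line [0.1403 0.9901 0.5466 0.1994] [0.5372 0.5434 0.6303]
crate 0.85 top 880 (array([ 512.2, -154. ]), array([ 90.3, 111.5]), 1.85) near n 567
  near line [ 0.3642  0.9313  0.4835 -0.1497] [0.4674 0.4741 0.5454]
stamp 0.58 [197.4 249.3] [0.5393 0.1856 0.0347]
top crate 0.78 1814 (array([582.2, 184.2]), array([113.2,  88.1]), 89.23)
top crate 0.77 2137 (array([ 514.1, -157.6]), array([ 88.6, 111.1]), 2.63)
top crate 0.25 62 (array([550.1,  16.8]), array([73.2, 68.2]), 84.04)
```

```bash
python3 -m jog '[[[1,0,1.5],[0,0,0],-0.1],[[1,0,1.5],[0,0,0],-0.1],[[1,0,1.5],[0,0,0],-0.1]]'
python3 - <<'E'
from h import *
plan([.54,.181,.03],Rt(1.4,-22))
E
```

```text
t: 15.05
eef_pos: [0.5386, 0.1845, 0.0342]
tool_rot: [-0.01, 0.983, 0.013, 0.182]
contact_force: [-11.5, -0.5, 7.6]
gripper_width: 0.549
now [0.5386 0.1845 0.0342] tool z [ 0.358  0.025 -0.933] F [-11.5  -0.5   7.6] t 15.05 w 0.55
turn deg [-0.91  0.99 -0.05] then shift mm (new axes) [-0.3  3.5  4.4]
```

```bash
python3 -m jog '[[[-2,0,-0.7],[0,0,0],-0.1],[[-4,0,-1.5],[0,0,0],-0.1],[[-8,0,-3],[0,-1,0],-0.1],[[-12,0,-5],[0,-3,0],-0.1],[[-15,0,-5],[0,-4,0],-0.1],[[-15,0,-5],[0,-5,0],-0.1],[[-15,0,-10],[0,-5,0],-0.1],[[-15,0,-20],[0,-5,0],-0.1],[[-10,0,-40],[0,-5,0],-0.1],[[-5,0,-40],[0,-4,0],-0.1]]'
python3 - <<'E'
from h import *
plan([.40,-.05,.15],Rt(1.4,12))
E
```

```text
t: 16.3
eef_pos: [0.4401, 0.1799, 0.1473]
tool_rot: [-0.006, 0.995, 0.015, -0.097]
contact_force: [1.2, 0.0, 0.4]
gripper_width: 0.546
now [0.4401 0.1799 0.1473] tool z [-0.194  0.009 -0.981] F [1.2 0.  0.4] t 16.3 w 0.55
turn deg [-0.81 -0.83  0.41] then shift mm (new axes) [-45.3 228.8   6.8]
```

```bash
python3 -m jog '[[[-35,0,-10],[0,0,0],-0.1],[[-35,10,-10],[0,0,0],-0.1],[[0,45,0],[0,0,0],-0.1],[[0,45,0],[0,0,0],-0.1],[[0,45,0],[0,0,0],-0.1],[[0,45,0],[0,0,0],-0.1],[[0,45,0],[0,0,0],-0.1],[[0,45,0],[0,0,0],-0.1],[[0,45,0],[0,0,0],-0.1],[[0,0,0],[0,0,0],-0.1]]'; python3 m.py s13
python3 - <<'E'
from h import *
plan([.40,-.05,.15],Rt(1.4,12))
im,d=bot.read_camera("scene");P=cloud("scene",d);np.save("pics/s13d.npy",d)
E
```

```text
t: 17.55
eef_pos: [0.3847, -0.1504, 0.1741]
tool_rot: [-0.006, 0.995, 0.012, -0.096]
contact_force: [-0.6, 0.7, -0.4]
gripper_width: 0.551
crate 0.88 top 911 (array([ 512.6, -154.9]), array([ 90.9, 112.6]), 2.02) near n 568
  near line [ 0.2774  0.9608  0.483  -0.1387] [0.4669 0.4744 0.5436]
crate 0.72 top 1170 (array([586.1, 187. ]), array([ 93.3, 110.6]), 1.5) near n 605
  near line [0.0592 0.9982 0.5448 0.1836] [0.5406 0.5453 0.631 ]
stamp 0.88 [196.3 249.2] [0.5412 0.1874 0.0337]
stamp 0.3 [182.5 225.6] [0.6109 0.1896 0.0535]
top crate 0.69 1425 (array([ 514.1, -148.5]), array([89.2, 92.1]), 3.17)
top crate 0.61 1731 (array([584.8, 184.5]), array([ 85.6, 111. ]), 1.24)
now [ 0.3852 -0.1458  0.1742] tool z [-0.191  0.009 -0.982] F [-0.2 -0.1  0.6] t 17.8 w 0.56
turn deg [-0.78 -1.02  0.54] then shift mm (new axes) [ 21.8 -95.4  20.1]
```

View pics/s13.png

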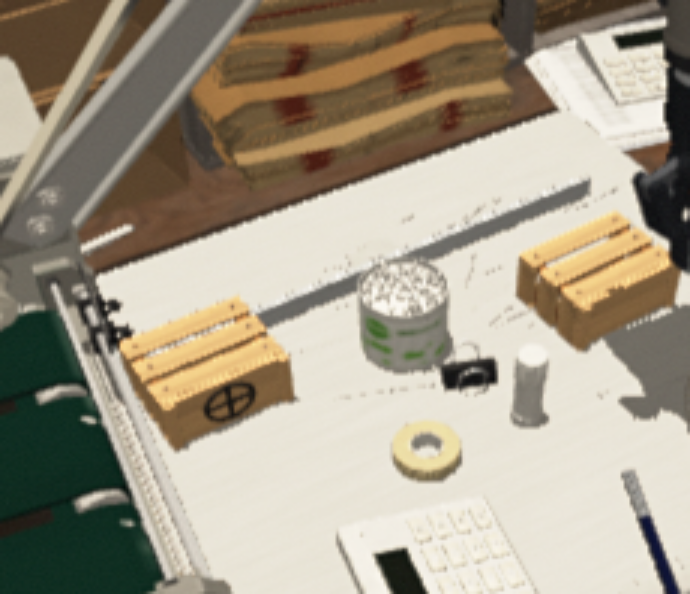

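View pics/s13t.png

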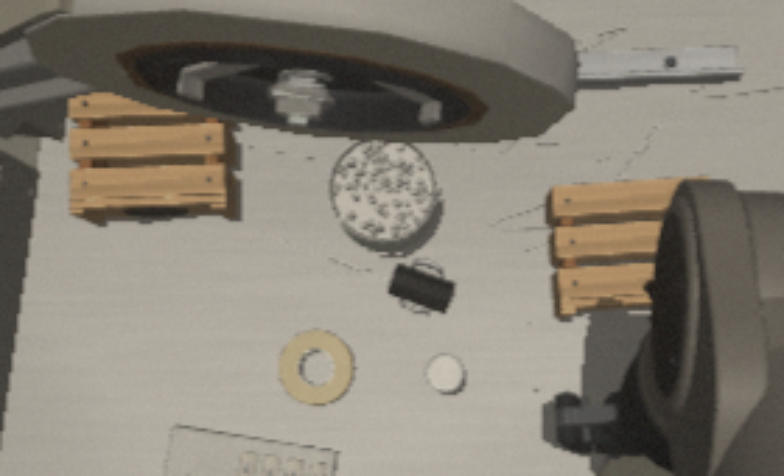

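Run:
```python
from h import *
im,d=bot.read_camera("scene");P=cloud("scene",d)
cv2.imwrite("pics/s14.png",cv2.resize(im[190:270,150:230,::-1],None,fx=7,fy=7,interpolation=cv2.INTER_CUBIC))
m=[f["pixels"] for f in bot.cut_out("scene","crate_1")]
for k in m:
    q=P[k&(d>0)]
    if q[:,1].mean()<0: continue
    n=q[(q[:,2]>.01)&(q[:,2]<.05)&(q[:,0]<.555)]; 
    v=cv2.fitLine(n[:,:2].astype(np.float32),cv2.DIST_HUBER,0,.003,.01).ravel(); print("near",v, n[:,1].min(),n[:,1].max())
    t=q[(q[:,2]>.056)&(q[:,2]<.064)]
    for y in np.arange(.14,.24,.01):
        s=t[abs(t[:,1]-y)<.005]; print(round(y,2),s[:,0].min().round(4),s[:,0].max().round(4), "rail",round(.6352-.0235*y,4))
```

```text
near [ 0.01586307 -0.9998742   0.5446452   0.19102749] 0.13110501845296163 0.24170305417715454
0.14 0.5411 0.6321 rail 0.6319
0.15 0.5445 0.63 rail 0.6317
0.16 0.5441 0.632 rail 0.6314
0.17 0.5445 0.6298 rail 0.6312
0.18 0.5439 0.6301 rail 0.631
0.19 0.5443 0.6302 rail 0.6307
0.2 0.5439 0.6296 rail 0.6305
0.21 0.5437 0.63 rail 0.6303
0.22 0.5427 0.6317 rail 0.63
0.23 0.5394 0.6296 rail 0.6298
near [ 0.9201074  -0.39166602  0.42889702  0.07312901] 0.04627103113715142 0.09817109596904483Traceback (most recent call last):
  File "<stdin>", line 12, in <module>
    return umr_minimum(a, axis, None, out, keepdims, initial, where)
ValueError: zero-size array to reduction operation minimum which has no identity
```

View pics/s14.png

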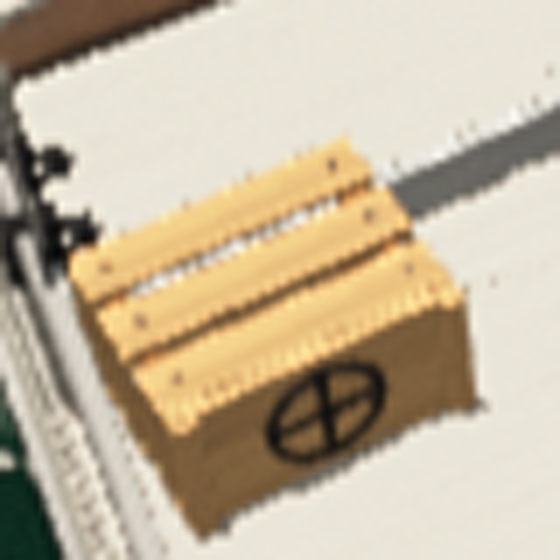

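```bash
python3 -c "
from station import bot
print(bot.get_obs()['t'],bot.get_obs()['contact_force']); print(bot.hand_in())"
```

```text
17.95 [0.70257745 0.26558435 0.17055139]
the job is handed in; nothing more can be done
None
```

I tipped both crates away from me on to their far sides with two spread fingertips. The left one carries the burnt ring and cross. I pushed it lying about 75 mm along the table to the rail and turned it about 4° on the way to square it with the rail. The right one is bare and was left where it fell. The job was handed in at about 18 s.

**Contact with the rail:** the pushing force rose from about 1 N while sliding to 11.5 N at the rail. After I backed off, the top camera put the crate at about 1.2° and the scene camera at 1.5°, against about 1.3° for the rail. Its mouth edge read within about 2 mm of the rail face all along, which is the limit of the calibration.

**Other checks:**
- **Bystanders:** the tub measured within 2 mm of its starting place. I checked the tape, clip and glue stick only by eye in the last pictures, and they had not moved.
- **Bare crate:** it read the same position each time it was in full view.
- **Arm:** it ended clear of everything, with no contact force beyond sensor noise.

**Checks that disagreed or failed:**
- The scene camera made the marked crate 93 mm long and the top camera 86 mm, against the true 90 mm, because the reel hid part of it from above.
- The crate's left end overhangs the rail's end by about 5 mm.
- A low-scoring "crate" detection on the tape roll stopped one measuring script, but only after the marked crate's numbers were out.

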